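Stand the counter board on its prop leg

ROBOT

A 6-joint arm with a two-finger parallel gripper is mounted at the origin on the work surface. World frame = base frame: x ahead of the robot, y to its left, z up, the work surface at z = 0. Lengths are in mm, angles in rad, forces in N, time in s.
With the tool pointing down it reaches from about 350 to 875 mm from the base axis. Payload 4.2 kg.
Tool frame: the origin (TCP) lies at the very end of the fingers, on their centre line; the grasp point (between the pads) lies 19 mm behind it (arm.grip_point_offset is the distance from the TCP to the grasp point, in mm); z points along the fingers, y is the direction in which the jaws open and shut (so a half turn about z gives the same grasp; the last joint's range is limited). The gripper opens to 85 mm and grips with 20 to 120 N. Pads are 22 mm wide; open, the fingers measure 114 mm over their backs; the gripper's body (76 mm by 85 mm) begins 54 mm behind the grasp point. The pads swing forward as they close: fully open they stand 13 mm farther back than shut.
Start: joints at [-1.021, 0.385, 0.008, 0, -1.194, -0.259], TCP at [179.215, -598.733, 231.312] pointing down, gripper open.
Joint ranges: [-3.14, 3.14], [-1.21, 2.06], [-1.07, 1.41], [-3.16, 2.05], [-2.99, -0.16], [-3.1, 3.1]. Speed limits (rad/s): [2.79, 2.79, 3.14, 3.14, 3.14, 3.14].

INTERFACE

Orientations are given as a unit quaternion [x, y, z, w].
In Python, from bench import arm gives the robot as it stands.
- The arm moves only by the tool drive_tool, never from a script. Its argument "steps" is a list of rows, each a list of 5 numbers: the shift along the tool's x, y, z in m, then the turn about the tool's z in degrees, then the finger opening in m, from 0 to 0.0854. A call has 1 to 20 rows; each row shifts and turns the commanded pose from where the row before left it, along the tool's axes as they then stand; what a row does not reach is not made up. A row lasts 1/10 s, in which the tool goes at most 50 mm and 8.59 degrees, less where a joint would pass 70% of its speed; a pose out of reach is approached as far as the arm can. A call is refused whole if a number of a shift passes 0.05 or a number of a turn 8.59, either way. A call with a gripper value outside its range is refused whole. The fingers move at their own pace and stop on an object; the grip force is fixed at half the most. Time passes only in rows, so rows that do not move let the fingers close. It gives the time, the measured TCP pose, the force and the opening at its end, in the units of the state.
- arm.read_state(): the state, without advancing time (a new reading comes with each control period).
- arm.get_image(name): name is "scene" or "side" or "wrist"; returns (picture, depth): 420x560x3 uint8, blue, green, red; 420x560 float32, mm along the optical axis (not along the pixel's ray), 0 where there is no reading.
- arm.camera_params(name): a dict with "K" (3x3 intrinsics, pixels), "world_to_cam" (4x4, takes a point from world to camera coordinates); the wrist camera has in their place "mount" (4x4, takes a point from camera to tool coordinates, whose origin is the TCP and whose axes are the flange's). Camera axes: x right, y up, looking along -z (the intrinsics and any distortion apply to the point x, -y, -z); pixel columns grow to the right and rows downward; lengths in mm; the calibration is good to about 2 mm. The wrist camera is an equidistant fisheye: a pixel r from the principal point sees the ray r / f radians off the axis. A picture is of the moment at which its call begins: read the wrist's pose just before it. camera_params takes no time and is no camera call.
- arm.job_done(): hands the job in, once; it reports no verdict.
The state is a dict: "clock": time; "joints": joint angles; "joint_vel": joint speeds; "joint_efforts": joint torques, N m; "position": TCP position; "ee_rot": TCP orientation; "contact_force": force on the tool from outside, world axes, zero at the start; "wrist_torque": the same for the moment, N m; "gripper_width": finger opening in mm.
Only numpy, scipy, OpenCV 4.12 (cv2) and the standard library are available. Lean on these libraries where they do the work, as an engineer would, in place of code of your own. Each camera call takes 0.05 s, during which the arm holds its last target.

TASK

Get the slate counter board ready for the pick-up point. With the board still in its rack, push its fold-out prop leg out gently with your fingers until you feel it come up firmly against its stop; then lift the board straight up out of the rack by its top edge and set it down gently on the black mat, standing free on its bottom edge and prop leg, wholly on the mat and facing straight towards the mat's front edge. Leave everything else as it is.

Things in the scene. Friction and masses are not known exactly. Their poses are not given: they have to be found in the camera images.
- sign: Counter board: dark slate in a pale wood frame, 240 mm wide (y), 18 thick (x), 200 tall (z), 0.65 to 0.97 kg. Origin: centre of underside; slate faces -x, prop leg on the back (+x). Starts upright in the rack's rear slot with play, 3 mm each way along it and 1.5 across, so it shifts when pushed. Grip the top edge across the 18 mm. Standing, it leans back on the leg 0.21 rad about its rear bottom edge.
- prop_leg: Flat pale-wood gate 8 mm thick, reaching 96 mm out from an upright hinge axis at x +16, y -40 mm of the board; top edge 185, lower rail 42 mm above the board's underside; rubber foot at the outer end. Origin: on the axis, level with that underside; y runs out along the leg. Folded flat its axes match the board's; it opens clockwise seen from above. Its -x face looks to the board: push there, in the gap.
- leg_edge (a point): Outer edge of the prop leg, 96 mm from the hinge axis, 175 mm above the board's underside. The leg starts 0.55 to 1.1 rad open. Its stop, a bent steel lip, is about square to the board but up to 9 degrees to either side, so find it by feel. Friction moves at 1.5 N here and holds the leg anywhere; at the stop the force climbs: press home with 4 N or more for a moment, but over 12 N would bend the lip.
- rack: Plywood slotted rack, fixed, 165 x 290 mm, floor 12 mm thick, end cheeks 100 mm tall. Origin: underside, below the middle of the rear slot where the board stands; axes match the board's. Grooves in the cheeks hold 13 mm of each side edge of the board, up to 100 mm above the table; the middle is open. The front slot, 85 mm towards -x, holds the menu panel.
- mat: Black ribbed rubber mat, fixed, 260 mm (x) by 310 mm (y), 4 mm thick. Origin: centre of its underside. Its front edge is the -x edge, nearer the robot. A bell stands on it near the front edge.
- menu_panel: Bystander: white panel 8 x 238 x 130 mm, upright in the rack's front slot. Origin: centre of underside.
- bell: Bystander: steel counter bell 80 mm across, 53 mm tall, on the mat 80 to 90 mm in front of its middle. Origin: centre of underside.
- tape_roll: Bystander: empty tape core 68 mm across, 48 mm tall. Origin: centre of underside.
- deli_tub: Bystander: white tub 80 mm across, 70 mm tall. Origin: centre of underside.
- spice_jar: Bystander: amber jar 60 mm across, 95 mm tall. Origin: centre of underside.
- sauce_can: Bystander: can 74 mm across, 100 mm tall. Origin: centre of underside.
- stapler: Bystander: stapler 100 x 35 x 37 mm. Origin: centre of underside.

How it is judged (in metres and radians):
On the way, in this order (a step that is already met when the one before it is completed fails the run):
1. with the board still in its rack, the prop leg is pushed out until it stops and is pressed there with at least 4 N, no longer moving (angle between the x axis of prop_leg and the x axis of sign, either way round above 1.36 rad and contact force between the fingers and prop_leg above 4 N and angular speed of prop_leg below 0.1 rad/s and z of sign in the frame of rack below 0.03 m), for 0.2 s.
2. the board is lifted clear of the rack (z of sign in the frame of rack above 0.102 m).
At the end, for the whole second after the job is handed in: The board stands still on the mat, leaning back 9 to 15 degrees on its leg, the leg still out (over 78 degrees); board centre within 33 mm of the mat's middle sideways and from 90 mm in front to 25 mm behind it; slate facing the mat's front edge within 11 degrees (angle between the x axis of prop_leg and the x axis of sign, either way round above 1.36 rad and angle between sign's own z axis and vertical between 0.16 and 0.26 rad and x of sign in the frame of mat between -0.09 and 0.025 m and y of sign in the frame of mat between -0.033 and 0.033 m and z of sign in the frame of mat below 0.015 m and angle between the y axis of sign and the y axis of mat, either way round below 0.2 rad and x of leg_edge in the frame of mat above 0 m and linear speed of sign below 0.02 m/s); the robot touches nothing.
It fails at once if the prop leg is pushed or squeezed with more than 12 N (contact force between any of the fingers, the arm and prop_leg above 12 N).
It fails at once if the board is dropped or banged down: more than 35 N between board and mat (contact force between sign and mat above 35 N).
It fails at once if the board falls over (angle between sign's own z axis and vertical above 0.7 rad).
It fails at once if a bystander is moved by more than 15 mm (distance of any of menu_panel, bell, tape_roll, deli_tub, spice_jar, sauce_can, stapler from where it was at the start of the episode above 0.015 m).
It also fails if it takes over 69 s, if anything falls off the work surface, if the arm or the gripper's body presses on something with over 40 N, if the wrist force passes 120 N, or if a joint passes its speed limit or range.

## Working session

There is one attempt and no reset: what is moved stays moved. The work goes in short steps, Python scripts to look and compute and a tool call to move; the robot and the scene stay as the last step left them, time stands still between calls to the robot, and variables do not carry over. Pictures are saved under pics/ and viewed, and the job is handed in when it is done.

Besides the shell and the picture viewer there is one more tool, called after "Request:" as name(argument=value, ...), one argument or row to a line, values as JSON. drive_tool: Moves the arm, as the interface text tells. Its arguments: {"type":"object","properties":{"steps":{"type":"array"}},"required":["steps"]}

```bash
ls; mkdir -p pics
cat > h.py <<'E'
import numpy as np, cv2
from bench import arm
def P(name):
    c=arm.camera_params(name); return np.array(c["K"]),np.array(c["world_to_cam"])
def cloud(name,depth):
    K,T=P(name); v,u=np.mgrid[0:depth.shape[0],0:depth.shape[1]]
    x=(u-K[0,2])/K[0,0]*depth; y=(v-K[1,2])/K[1,1]*depth
    pc=np.stack([x,-y,-depth,np.ones_like(depth)],-1)
    return (pc@np.linalg.inv(T).T)[...,:3]
E
python3 - <<'E'
from h import *
s=arm.read_state();print(s)
for n in("scene","side","wrist"):
    p,d=arm.get_image(n);cv2.imwrite(f"pics/{n}0.png",p);np.save(f"{n}0.npy",d)
    print(n,arm.camera_params(n))
E
```

```text
pics
{'clock': 0.0, 'joints': array([-1.02140566e+00,  3.85587565e-01,  6.59827018e-03, -5.07205490e-04,
       -1.19399578e+00, -2.58598120e-01]), 'joint_vel': array([-0.00068524,  0.0009826 ,  0.00136507, -0.00129811,  0.00150006,
        0.00016763]), 'joint_efforts': array([-8.26640808e-04, -3.92288661e+01,  1.88404334e+01,  4.18624252e+00,
       -4.69236184e-03, -5.10059280e-06]), 'position': array([ 179.04096079, -598.18599127,  230.19086656]), 'ee_rot': array([-1.44791860e-01,  9.89461502e-01,  1.09892932e-03, -2.13457160e-04]), 'contact_force': array([ 0.35888686,  0.07941507, -0.22682756]), 'wrist_torque': array([ 0.02804403, -0.00950764,  0.00344263]), 'gripper_width': 85.56173685601901}
scene {'K': array([[537.43227352,   0.        , 284.36751118],
       [  0.        , 537.43227352, 212.31464216],
       [  0.        ,   0.        ,   1.        ]]), 'world_to_cam': array([[ 3.62844154e-01,  9.31832000e-01, -5.76581468e-03,
        -2.19398858e+02],
       [-6.91061159e-01,  2.73231410e-01,  6.69162963e-01,
         3.00371145e+02],
       [ 6.25122864e-01, -2.38817338e-0
[... 474 characters left out ...]
1705e+02],
       [-9.12149551e-02,  6.39581709e-01,  7.63292257e-01,
        -1.09602701e+03],
       [ 0.00000000e+00,  0.00000000e+00,  0.00000000e+00,
         1.00000000e+00]])}
wrist {'K': array([[325.1922621 ,   0.        , 281.39936581],
       [  0.        , 325.1922621 , 204.69797095],
       [  0.        ,   0.        ,   1.        ]]), 'mount': array([[-1.82647670e-03,  9.59575758e-01,  2.81444538e-01,
         7.16174501e+01],
       [ 9.99997735e-01,  2.06010134e-03, -5.34210909e-04,
         3.75976571e-01],
       [-1.09242011e-03,  2.81442925e-01, -9.59577348e-01,
        -1.42700494e+02],
       [ 0.00000000e+00,  0.00000000e+00,  0.00000000e+00,
         1.00000000e+00]])}
```

View pics/scene0.png

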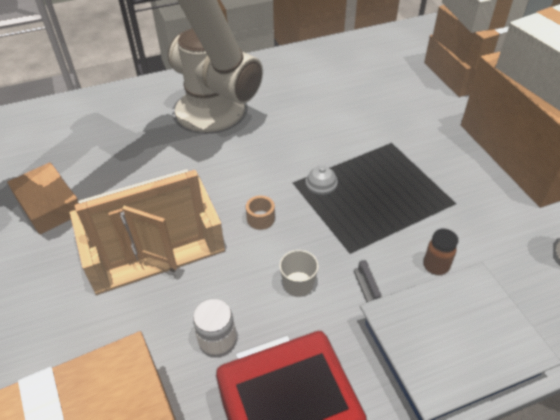

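View pics/side0.png

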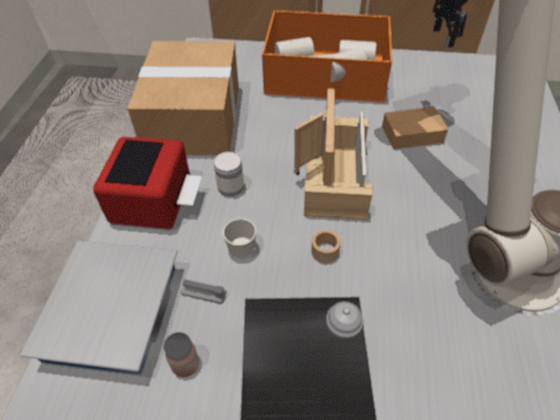

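View pics/wrist0.png

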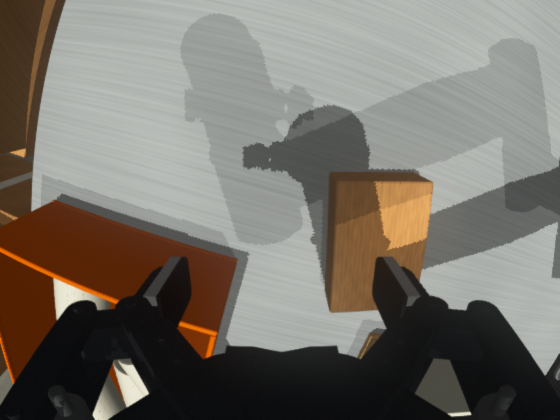

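The scene view shows the rack with the board's back and the half-open leg around (150,225), and the mat at (370,195) with the bell at (322,180). The side view shows the board edge-on at (330,125), the leg at (310,145), and the menu panel at (363,150).

Run:
```python
from h import *
for n,(a,b,c,d) in {"scene":(50,160,250,300),"side":(270,80,400,230)}.items():
    p=cv2.imread(f"pics/{n}0.png");cv2.imwrite(f"pics/{n}0z.png",cv2.resize(p[b:d,a:c],None,fx=4,fy=4,interpolation=cv2.INTER_CUBIC)[:600,:800])
    D=np.load(f"{n}0.npy");X=cloud(n,D);np.save(f"{n}0x.npy",X)
    m=(X[...,1]>-700)&(X[...,1]<-150)&(X[...,0]>200)&(X[...,0]<700)
    # board top points
    t=m&(X[...,2]>202)&(X[...,2]<222)
    print(n,t.sum(),X[t].min(0) if t.any() else 0,X[t].max(0) if t.any() else 0)
    q=X[t]
    if len(q)>10:
        for lo in range(-700,-150,30):
            s=q[(q[:,1]>lo)&(q[:,1]<lo+30)]
            if len(s): print(lo,len(s),s.min(0).round(),s.max(0).round(),np.median(s,0).round())
```

```text
scene 1130 [ 457.61448841 -374.55208456  202.01828423] [ 490.18386544 -150.05872277  215.55513926]
-400 23 [ 467. -375.  202.] [ 487. -370.  213.] [ 480. -372.  210.]
-370 164 [ 468. -370.  202.] [ 490. -340.  214.] [ 482. -355.  210.]
-340 161 [ 464. -340.  202.] [ 489. -310.  214.] [ 481. -325.  210.]
-310 156 [ 464. -310.  202.] [ 487. -280.  213.] [ 479. -295.  210.]
-280 155 [ 463. -280.  202.] [ 486. -250.  216.] [ 478. -265.  210.]
-250 146 [ 462. -250.  202.] [ 484. -220.  215.] [ 476. -235.  210.]
-220 141 [ 460. -220.  202.] [ 484. -190.  215.] [ 476. -206.  211.]
-190 139 [ 458. -190.  202.] [ 482. -160.  215.] [ 475. -175.  210.]
-160 45 [ 458. -160.  203.] [ 480. -150.  214.] [ 474. -155.  210.]
side 430 [ 458.81467459 -374.98541923  202.02322277] [ 484.52688358 -150.73015998  213.88447717]
-400 5 [ 470. -375.  208.] [ 483. -370.  211.] [ 475. -371.  210.]
-370 53 [ 466. -370.  204.] [ 485. -340.  213.] [ 475. -354.  210.]
-340 50 [ 467. -340.  206.] [ 483. -310.  213.] [ 475. -326.  210.]
-310 52 [ 466. -310.  207.] [ 482. -280.  213.] [ 474. -293.  210.]
-280 55 [ 464. -280.  207.] [ 480. -250.  214.] [ 472. -265.  210.]
-250 59 [ 463. -250.  202.] [ 480. -221.  214.] [ 471. -234.  210.]
-220 62 [ 461. -219.  204.] [ 479. -190.  213.] [ 469. -206.  210.]
-190 70 [ 460. -190.  208.] [ 477. -160.  213.] [ 468. -176.  210.]
-160 24 [ 459. -159.  207.] [ 475. -151.  213.] [ 467. -156.  210.]
```

View pics/scene0z.png

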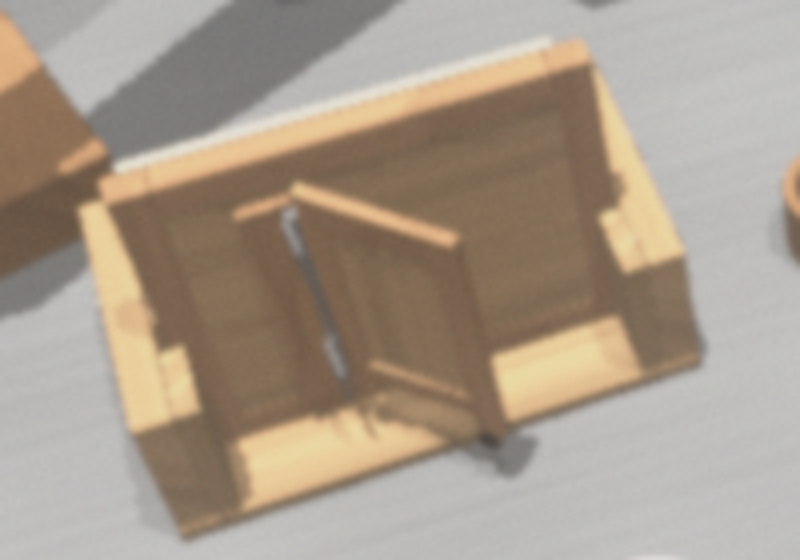

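View pics/side0z.png

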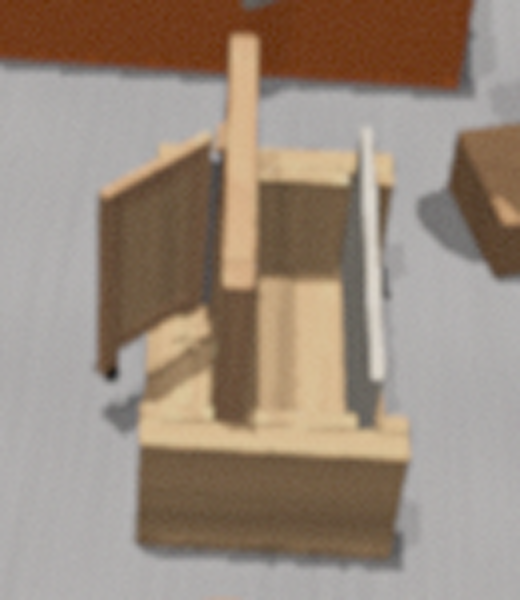

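Scene zoom: the leg is hinged near (295,190) and its tip is near (460,240). Side zoom: board top edge runs from (243,40) to (238,285), leg tip at (105,190). Next I measure the board, leg, mat and bell precisely.

Run:
```python
from h import *
def fit(q):
    y=q[:,1];A=np.c_[y,np.ones(len(y))];w=np.ones(len(y),bool)
    for _ in range(5):
        c=np.linalg.lstsq(A[w],q[w,0],rcond=None)[0];r=q[:,0]-A@c;w=abs(r)<2.5*r[w].std()+.5
    return c
for n in("scene","side"):
    X=np.load(f"{n}0x.npy");p=cv2.imread(f"pics/{n}0.png")
    reg=(X[...,1]>-420)&(X[...,1]<-80)&(X[...,0]>380)&(X[...,0]<640)
    t=reg&(X[...,2]>207)&(X[...,2]<214);q=X[t];c=fit(q)
    print(n,"top slope",c,"x@-262",c[0]*-262+c[1],"y",np.percentile(q[:,1],[0,.5,99.5,100]),"z",np.median(q[:,2]))
    # width profile in x after detrend
    r=q[:,0]-c[0]*q[:,1]-c[1];print(" r",np.percentile(r,[1,5,50,95,99]))
    # leg
    l=reg&(X[...,2]>185)&(X[...,2]<202)&(X[...,0]-c[0]*X[...,1]-c[1]>14);q=X[l]
    print(" leg n",len(q))
    if len(q)>10:
        pts=q[:,:2].astype(np.float32);vx,vy,x0,y0=cv2.fitLine(pts,cv2.DIST_HUBER,0,.01,.01).ravel()
        print(" dir",vx,vy,"ang from y",np.arctan2(vx,vy),x0,y0,"xmax pt",q[q[:,0].argmax()],"min",q[q[:,0].argmin()])
        print(np.percentile(q,[1,50,99],axis=0).round())
    # table height & mat
    g=cv2.cvtColor(p,cv2.COLOR_BGR2GRAY)
    m=((g<60)&(abs(X[...,2])<25)&(X[...,1]>-120)&(X[...,1]<350)&(X[...,0]>250)&(X[...,0]<750)).astype(np.uint8)
    m=cv2.morphologyEx(m,cv2.MORPH_CLOSE,np.ones((9,9)));m=cv2.morphologyEx(m,cv2.MORPH_OPEN,np.ones((5,5)))
    cs,_=cv2.findContours(m,cv2.RETR_EXTERNAL,cv2.CHAIN_APPROX_NONE);k=max(cs,key=cv2.contourArea)
    K,T=P(n);Ti=np.linalg.inv(T)
    uv=k[:,0].astype(float);d=np.c_[(uv[:,0]-K[0,2])/K[0,0],-(uv[:,1]-K[1,2])/K[1,1],-np.ones(len(uv))]@Ti[:3,:3].T
    o=Ti[:3,3];W=o+d*((4-o[2])/d[:,2])[:,None]
    r=cv2.minAreaRect(W[:,:2].astype(np.float32));print(" mat",r,cv2.boxPoints(r).round(),cv2.boundingRect(k), "matz",np.median(X[...,2][m>0]))
    b=(X[...,2]>15)&(X[...,2]<60)&(X[...,0]>300)&(X[...,0]<560)&(X[...,1]>-30)&(X[...,1]<300);q=X[b]
    if len(q): print(" bell",len(q),np.percentile(q,[1,50,99],axis=0).round())
```

```text
scene top slope [-4.13784292e-02  4.64178306e+02] x@-262 475.01945404393587 y [-374.55208456 -373.34898763 -136.68727875 -135.4890114 ] z 210.83272932288168
 r [-11.14503902  -9.35286758   0.42745376   8.00603665   9.04861748]
 leg n 283
 dir 0.68283087 0.73057646 ang from y 0.75163054 527.9797 -257.99408 xmax pt [ 558.64952995 -226.66316926  193.29357798] min [ 491.52236884 -286.16935053  193.86643689]
[[ 496. -291.  185.]
 [ 527. -258.  194.]
 [ 558. -224.  198.]]
 mat ((505.616455078125, 271.6423034667969), (152.74822998046875, 166.91854858398438), 89.78779602050781) [[422. 196.]
 [589. 195.]
 [589. 348.]
 [422. 348.]] (346, 174, 67, 55) matz 4.117046192825569
 bell 1170 [[382. -29.  16.]
 [433. 142.  37.]
 [491. 207.  53.]]
side top slope [-4.21993236e-02  4.60752447e+02] x@-262 471.80866947100617 y [-374.98541923 -370.79498862 -133.47701487 -132.58232371] z 210.13082897917604
 r [-8.70514955 -7.82765672  0.03746267  7.90726901  8.65244408]
 leg n 150
 dir 0.69304943 0.7208901 ang from y 0.76571053 523.2171 -252.83516 xmax pt [ 556.87183986 -226.72637504  189.60232381] min [ 491.60397958 -283.21143526  187.59453951]
[[ 492. -289.  185.]
 [ 524. -254.  193.]
 [ 557. -221.  198.]]
 mat ((481.72528076171875, 249.40277099609375), (253.6642608642578, 234.03512573242188), 7.822490215301514) [[340. 348.]
 [372. 116.]
 [623. 151.]
 [591. 383.]] (243, 298, 130, 108) matz 3.09517118395695
 bell 1463 [[368. -28.  15.]
 [421. 172.  38.]
 [486. 213.  55.]]
```

Run:
```python
from h import *
for n in("scene","side"):
    X=np.load(f"{n}0x.npy");p=cv2.imread(f"pics/{n}0.png")
    g=cv2.cvtColor(p,cv2.COLOR_BGR2GRAY)
    m=((g<75)&(abs(X[...,2])<12)&(X[...,1]>60)&(X[...,1]<480)&(X[...,0]>250)&(X[...,0]<700)).astype(np.uint8)
    m=cv2.morphologyEx(m,cv2.MORPH_OPEN,np.ones((3,3)))
    _,lab,st,_=cv2.connectedComponentsWithStats(m);m=(lab==1+st[1:,4].argmax()).astype(np.uint8)
    cs,_=cv2.findContours(m,cv2.RETR_EXTERNAL,cv2.CHAIN_APPROX_NONE);k=max(cs,key=cv2.contourArea)
    K,T=P(n);Ti=np.linalg.inv(T)
    uv=k[:,0].astype(float);d=np.c_[(uv[:,0]-K[0,2])/K[0,0],-(uv[:,1]-K[1,2])/K[1,1],-np.ones(len(uv))]@Ti[:3,:3].T
    o=Ti[:3,3];W=o+d*((4-o[2])/d[:,2])[:,None]
    r=cv2.minAreaRect(W[:,:2].astype(np.float32));print(n," mat",r,cv2.boxPoints(r).round(),cv2.boundingRect(k))
    e=cv2.approxPolyDP(k,8,True)[:,0];print(e.tolist());
    ii=[int(np.argmin(((uv-x)**2).sum(1))) for x in e];print(W[ii][:,:2].round().tolist())
    b=(X[...,2]>15)&(X[...,2]<60)&(X[...,0]>360)&(X[...,0]<480)&(X[...,1]>110)&(X[...,1]<300);q=X[b]
    print(" bell",len(q),np.percentile(q,[1,50,99],axis=0).round())
    t=q[q[:,2]>48]; print("belltop",np.median(t,0))
    # menu panel, tape, tub
    for nm,bx in dict(tape=(440,520,-90,-10)).items():
        b=(X[...,2]>30)&(X[...,2]<60)&(X[...,0]>400)&(X[...,0]<640)&(X[...,1]>-110)&(X[...,1]<60);q=X[b];print(nm,np.percentile(q,[1,50,99],axis=0).round())
```

```text
scene  mat ((480.4002990722656, 281.2772216796875), (249.58616638183594, 300.67181396484375), 8.08790397644043) [[336. 413.]
 [378. 115.]
 [625. 150.]
 [583. 448.]] (312, 146, 140, 105)
[[451, 201], [391, 146], [336, 167], [338, 187], [312, 199], [350, 250]]
[[575.0, 446.0], [343.0, 409.0], [363.0, 237.0], [431.0, 211.0], [445.0, 135.0], [621.0, 152.0]]
 bell 600 [[381. 140.  15.]
 [419. 170.  36.]
 [441. 209.  55.]]
belltop [406.17276566 175.93024532  51.291868  ]
tape [[426. -36.  30.]
 [484.   4.  45.]
 [639.  36.  59.]]
side  mat ((480.08447265625, 261.77972412109375), (255.85096740722656, 260.20452880859375), 7.786455154418945) [[336. 373.]
 [371. 116.]
 [624. 150.]
 [589. 408.]] (241, 298, 135, 122)
[[246, 300], [245, 329], [259, 333], [241, 419], [375, 419], [362, 332], [340, 338], [324, 320], [335, 302], [358, 298]]
[[623.0, 153.0], [613.0, 223.0], [582.0, 228.0], [589.0, 405.0], [336.0, 373.0], [363.0, 199.0], [409.0, 218.0], [445.0, 181.0], [424.0, 134.0], [373.0, 118.0]]
 bell 912 [[367. 150.  15.]
 [404. 189.  37.]
 [437. 214.  56.]]
belltop [402.75985194 180.77067806  52.74738837]
tape [[ 424. -110.   30.]
 [ 468.   -7.   45.]
 [ 639.   39.   59.]]
```

Board centre is about (472,-254), yaw 0.041. Hinge is about (490,-294) and the leg about 0.80 rad open. Mat centre is about (480,282), yaw 0.14, and the bell is at (404,179). These agree with the given sizes, and the board's top reads z about 211 against the expected 212. I'll raise and turn the tool, close the fingers, and move to above the gap.

Request:
drive_tool(
  steps=[
    [0,0,-0.01,-8.41,0],
    [0,0,-0.01,-8.41,0],
    [0,0,-0.01,-8.41,0],
    [0,0,-0.01,-8.41,0],
    [0,0,-0.01,-8.41,0],
    [0,0,-0.01,-8.41,0],
    [0,0,-0.01,-8.41,0],
    [0,0,-0.01,-8.41,0],
    [0,0,-0.01,-8.41,0],
    [-0.034,-0.033,0,0,0],
    [-0.034,-0.033,0,0,0],
    [-0.034,-0.033,0,0,0],
    [-0.034,-0.033,0,0,0],
    [-0.034,-0.033,0,0,0],
    [-0.034,-0.033,0,0,0],
    [-0.034,-0.033,0,0,0],
    [-0.034,-0.033,0,0,0],
    [-0.034,-0.033,0,0,0],
    [-0.034,-0.033,0,0,0],
    [-0.02,-0.02,0,0,0],
  ],
)

```text
clock: 2.15
position: [515.7, -222.1, 320.8]
ee_rot: [0.722, -0.692, -0.0, -0.0]
contact_force: [0.2, -0.4, 0.6]
gripper_width: -0.1
```

Request:
drive_tool(
  steps=[
    [-0.004,-0.002,0.02,0,0],
    [0,0,0.02,0,0],
    [0,0,0.02,0,0],
    [0,0,0.02,0,0],
    [0,0,0.015,0,0],
    [0,0,0.01,0,0],
    [0,0,0,0,0],
    [0,0,0,0,0],
  ],
)

```text
clock: 2.95
position: [516.3, -220.8, 216.8]
ee_rot: [0.722, -0.692, 0.0, -0.0]
contact_force: [0.2, -0.4, -0.4]
gripper_width: -0.1
```

Run:
```python
from h import *
s=arm.read_state();print(s["position"],s["contact_force"])
for n,(a,b,c,d) in {"scene":(60,150,240,290),"side":(250,60,400,210)}.items():
    p,D=arm.get_image(n);cv2.imwrite(f"pics/{n}1z.png",cv2.resize(p[b:d,a:c],None,fx=4,fy=4,interpolation=cv2.INTER_CUBIC))
```

```text
[ 516.2885894  -220.80085386  216.78717424] [ 0.16906607 -0.36341748 -0.40613815]
```

View pics/scene1z.png

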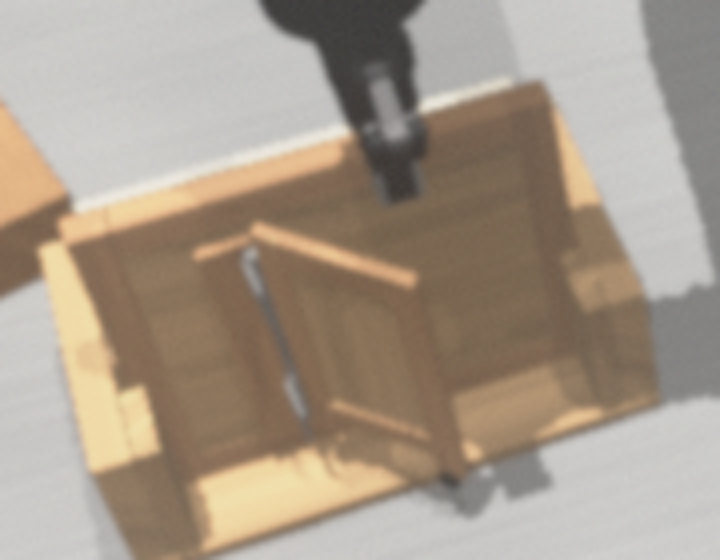

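View pics/side1z.png

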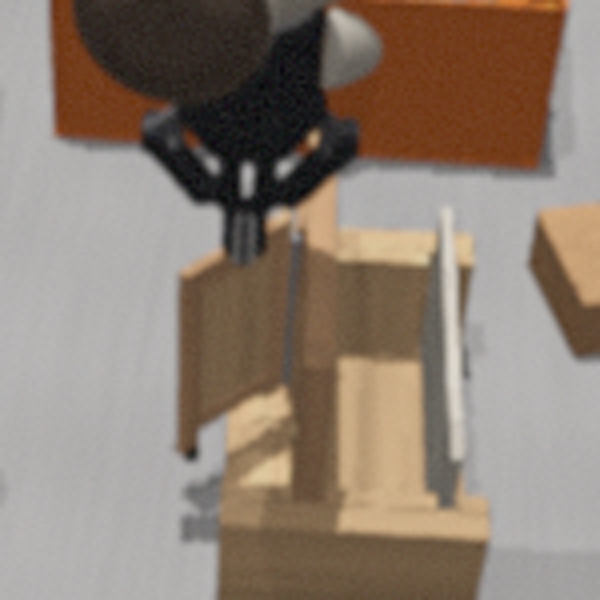

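The closed fingertips at (243,250) in the side zoom are inside the gap between the leg and the board, clear of both. I'll go down to z about 172.

Request:
drive_tool(
  steps=[
    [0,0,0.015,0,0],
    [0,0,0.015,0,0],
    [0,0,0.01,0,0],
    [0,0,0.005,0,0],
    [0,0,0,0,0],
    [0,0,0,0,0],
    [0,0,0,0,0],
  ],
)

```text
clock: 3.75
position: [516.5, -220.7, 172.1]
ee_rot: [0.722, -0.692, 0.001, -0.0]
contact_force: [0.4, -0.5, 0.4]
gripper_width: -0.1
```

Request:
drive_tool(
  steps=[
    [0.0021,-0.0022,0,0,0],
    [0.0021,-0.0022,0,0,0],
    [0.0021,-0.0022,0,0,0],
    [0.0019,-0.0026,0,0,0],
    [0.0019,-0.0026,0,0,0],
    [0.0019,-0.0026,0,0,0],
    [0.0019,-0.0026,0,0,0],
  ],
)

```text
clock: 4.45
position: [533.1, -233.9, 171.0]
ee_rot: [0.721, -0.693, -0.001, 0.0]
contact_force: [-2.1, -0.2, 0.3]
gripper_width: 0.2
```

Request:
drive_tool(
  steps=[
    [0.0019,-0.0026,0,0,0],
    [0.0019,-0.0026,0,0,0],
    [0.0027,-0.0021,0,0,0],
    [0.0027,-0.0021,0,0,0],
  ],
)

```text
clock: 4.85
position: [543.5, -242.7, 171.2]
ee_rot: [0.721, -0.692, -0.0, -0.0]
contact_force: [-2.4, 0.8, -1.2]
gripper_width: 0.0
```

Contact felt, about 2.5 N, and the leg is moving. I'll continue along the arc.

Request:
drive_tool(
  steps=[
    [0.0025,-0.002,0,0,0],
    [0.0025,-0.002,0,0,0],
    [0.0025,-0.0018,0,0,0],
    [0.0025,-0.0015,0,0,0],
  ],
)

```text
clock: 5.25
position: [551.2, -252.5, 171.3]
ee_rot: [0.721, -0.692, 0.0, -0.0]
contact_force: [-1.7, 1.6, -0.8]
gripper_width: 0.1
```

Request:
drive_tool(
  steps=[
    [0.002,-0.001,0,0,0],
    [0.002,-0.001,0,0,0],
    [0.002,-0.001,0,0,0],
  ],
)

```text
clock: 5.55
position: [554.3, -258.3, 171.4]
ee_rot: [0.721, -0.692, 0.0, -0.0]
contact_force: [-1.0, 2.6, -0.4]
gripper_width: -0.2
```

Run:
```python
from h import *
s=arm.read_state();print(s["position"],s["contact_force"])
for n,(a,b,c,d) in {"scene":(60,150,240,290),"side":(250,60,400,210)}.items():
    p,D=arm.get_image(n);cv2.imwrite(f"pics/{n}2z.png",cv2.resize(p[b:d,a:c],None,fx=4,fy=4,interpolation=cv2.INTER_CUBIC))
```

```text
[ 554.33146666 -258.29091098  171.36396813] [-0.95969572  2.57816213 -0.42888084]
```

View pics/scene2z.png

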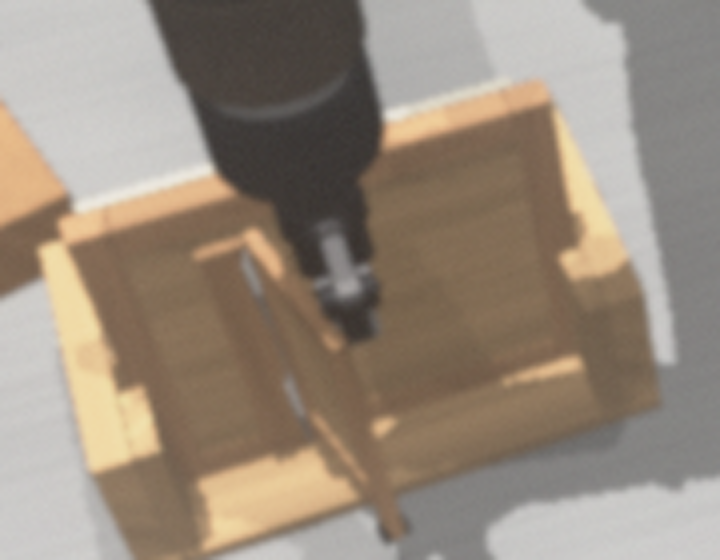

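The scene zoom shows the fingers at (350,290) pushing the leg, whose top edge runs (250,240)–(345,345), so it is well out. I'll creep on from here with smaller steps.

Request:
drive_tool(
  steps=[
    [0.0015,-0.0006,0,0,0],
    [0.0015,-0.0005,0,0,0],
    [0.0015,-0.0004,0,0,0],
  ],
)

```text
clock: 5.95
position: [556.0, -262.6, 171.3]
ee_rot: [0.722, -0.692, 0.0, -0.0]
contact_force: [-1.4, 0.8, -0.1]
gripper_width: 0.2
```

Request:
drive_tool(
  steps=[
    [0.001,-0.0003,0,0,0],
    [0.001,-0.0003,0,0,0],
  ],
)

```text
clock: 6.15
position: [556.6, -264.6, 171.3]
ee_rot: [0.721, -0.692, -0.0, 0.0]
contact_force: [-1.1, 1.5, 0.4]
gripper_width: -0.2
```

Request:
drive_tool(
  steps=[
    [0.001,-0.0002,0,0,0],
    [0.001,-0.0002,0,0,0],
  ],
)

```text
clock: 6.35
position: [557.1, -266.6, 171.3]
ee_rot: [0.721, -0.692, -0.0, 0.0]
contact_force: [-0.6, 0.2, 0.4]
gripper_width: 0.1
```

Request:
drive_tool(
  steps=[
    [0.001,-0.0002,0,0,0],
    [0.001,-0.0001,0,0,0],
  ],
)

```text
clock: 6.55
position: [557.5, -268.6, 171.3]
ee_rot: [0.721, -0.692, 0.0, -0.0]
contact_force: [-1.3, 0.9, -1.1]
gripper_width: 0.0
```

Request:
drive_tool(
  steps=[
    [0.001,-0.0001,0,0,0],
    [0.001,-0.0001,0,0,0],
  ],
)

```text
clock: 6.75
position: [557.9, -270.6, 171.3]
ee_rot: [0.721, -0.692, 0.0, -0.0]
contact_force: [-1.7, 2.0, -0.5]
gripper_width: -0.2
```

Request:
drive_tool(
  steps=[
    [0.001,-0.0001,0,0,0],
    [0.001,-0.0001,0,0,0],
  ],
)

```text
clock: 6.95
position: [558.1, -271.6, 171.3]
ee_rot: [0.722, -0.692, -0.001, -0.001]
contact_force: [-0.8, 7.5, 2.8]
gripper_width: -0.4
```

Request:
drive_tool(
  steps=[
    [0.001,0,0,0,0],
    [0.001,0,0,0,0],
  ],
)

```text
clock: 7.15
position: [558.2, -273.2, 171.2]
ee_rot: [0.722, -0.692, -0.001, -0.001]
contact_force: [-0.5, 6.1, 1.1]
gripper_width: 0.2
```

Request:
drive_tool(
  steps=[
    [0.001,0,0,0,0],
    [0.001,0,0,0,0],
  ],
)

```text
clock: 7.35
position: [558.2, -275.3, 171.1]
ee_rot: [0.722, -0.692, -0.001, -0.001]
contact_force: [-0.9, 4.9, 0.8]
gripper_width: 0.0
```

Force jumped to 7.5 N and then eased while moving, so the stop has probably been met and the board is sliding in its play. I'll check with fine steps.

Request:
drive_tool(
  steps=[
    [0.0005,0,0,0,0],
  ],
)

```text
clock: 7.45
position: [558.2, -275.8, 171.0]
ee_rot: [0.722, -0.692, -0.001, -0.0]
contact_force: [-1.0, 5.5, 1.2]
gripper_width: 0.2
```

Run:
```python
from h import *
s=arm.read_state();print(s["position"],s["contact_force"])
for n,(a,b,c,d) in {"scene":(60,150,240,290),"side":(250,60,400,210)}.items():
    p,D=arm.get_image(n);cv2.imwrite(f"pics/{n}3z.png",cv2.resize(p[b:d,a:c],None,fx=4,fy=4,interpolation=cv2.INTER_CUBIC))
    X=cloud(n,D)
    reg=(X[...,1]>-420)&(X[...,1]<-80)&(X[...,0]>380)&(X[...,0]<640)
    t=reg&(X[...,2]>207)&(X[...,2]<214)&(X[...,0]<492);q=X[t]
    c=np.polyfit(q[:,1],q[:,0],1);print(n,c,"y",np.percentile(q[:,1],[0,.5,99.5,100]))
    l=reg&(X[...,2]>185)&(X[...,2]<200)&(X[...,0]-c[0]*X[...,1]-c[1]>14)&(X[...,1]<-265);q=X[l]
    if len(q)>10:
        vx,vy,x0,y0=cv2.fitLine(q[:,:2].astype(np.float32),cv2.DIST_HUBER,0,.01,.01).ravel();print("leg",len(q),np.degrees(np.arctan2(vx,vy)),x0,y0)
print(arm.read_state()["contact_force"])
```

```text
[ 558.17466559 -275.84346671  171.02580972] [-0.99782658  5.46991658  1.18025449]
scene [-3.47628855e-02  4.66664589e+02] y [-378.27259027 -377.36183593 -140.22194531 -139.51067935]
leg 161 78.62537 552.03973 -290.6437
side [-3.65831984e-02  4.62530713e+02] y [-379.99396819 -376.23346567 -137.18097819 -136.20261381]
leg 132 79.87296 529.91705 -287.62146
[-1.08914094  5.20885059 -0.72062321]
```

View pics/scene3z.png

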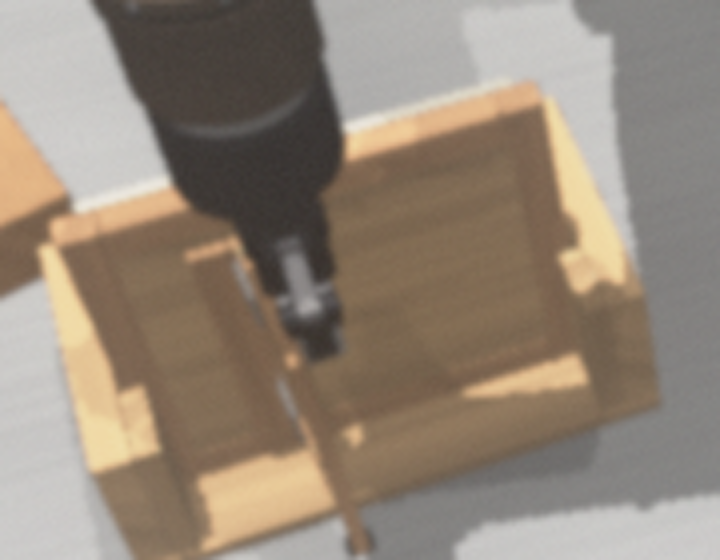

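The board slid about 3.5 mm along its slot with the leg. The leg reads about 81–82° relative to the board, so it is at its stop. I'll press a little further and hold.

Request:
drive_tool(
  steps=[
    [0.0006,0,0,0,0],
    [0,0,0,0,0],
    [0,0,0,0,0],
  ],
)

```text
clock: 7.85
position: [558.2, -276.5, 171.0]
ee_rot: [0.722, -0.692, -0.001, -0.0]
contact_force: [-0.4, 4.9, -0.0]
gripper_width: 0.1
```

Request:
drive_tool(
  steps=[
    [0.0006,0,0,0,0],
    [0,0,0,0,0],
    [0,0,0,0,0],
  ],
)

```text
clock: 8.15
position: [558.2, -277.1, 171.0]
ee_rot: [0.722, -0.692, -0.001, -0.0]
contact_force: [-0.9, 5.2, -0.2]
gripper_width: 0.1
```

Request:
drive_tool(
  steps=[
    [0.0006,0,0,0,0],
    [0,0,0,0,0],
    [0,0,0,0,0],
  ],
)

```text
clock: 8.45
position: [558.1, -277.7, 170.9]
ee_rot: [0.722, -0.692, -0.001, -0.0]
contact_force: [-0.4, 5.2, 0.7]
gripper_width: -0.1
```

Request:
drive_tool(
  steps=[
    [0.0006,0,0,0,0],
    [0,0,0,0,0],
  ],
)

```text
clock: 8.65
position: [558.2, -277.9, 170.9]
ee_rot: [0.722, -0.692, -0.001, -0.001]
contact_force: [-1.1, 6.8, 1.3]
gripper_width: -0.3
```

Request:
drive_tool(
  steps=[
    [0.0006,0,0,0,0],
    [0,0,0,0,0],
  ],
)

```text
clock: 8.85
position: [558.2, -278.3, 171.0]
ee_rot: [0.722, -0.692, -0.001, -0.001]
contact_force: [-1.2, 7.7, 0.5]
gripper_width: 0.2
```

Request:
drive_tool(
  steps=[
    [0.0006,0,0,0,0],
    [0,0,0,0,0],
  ],
)

```text
clock: 9.05
position: [558.2, -278.5, 171.0]
ee_rot: [0.722, -0.692, -0.001, -0.001]
contact_force: [-0.7, 8.7, 2.3]
gripper_width: 0.2
```

The force now climbs steadily with no movement (8.7 N), so the leg is firmly at its stop. I'll hold, then back off and rise.

Request:
drive_tool(
  steps=[
    [0,0,0,0,0],
    [0,0,0,0,0],
    [0,0,0,0,0],
  ],
)

```text
clock: 9.35
position: [558.3, -278.5, 171.0]
ee_rot: [0.722, -0.692, -0.001, -0.001]
contact_force: [-1.2, 8.8, 0.9]
gripper_width: 0.0
```

Request:
drive_tool(
  steps=[
    [-0.002,0,0,0,0],
    [-0.005,0,0,0,0],
    [-0.01,0,0,0,0],
    [-0.005,0,-0.02,0,0],
    [0,0,-0.03,0,0],
    [0,0,-0.03,0,0.06],
    [0,0,-0.02,0,0.06],
    [0,0,0,0,0.06],
  ],
)

```text
clock: 10.15
position: [559.4, -259.3, 275.8]
ee_rot: [0.722, -0.692, 0.004, -0.002]
contact_force: [-0.2, 0.1, -0.1]
gripper_width: 43.3
```

Run:
```python
from h import *
s=arm.read_state();print(s["position"],s["contact_force"],s["gripper_width"])
for n,(a,b,c,d) in {"scene":(60,150,240,290),"side":(250,60,400,210)}.items():
    p,D=arm.get_image(n);cv2.imwrite(f"pics/{n}4z.png",cv2.resize(p[b:d,a:c],None,fx=4,fy=4,interpolation=cv2.INTER_CUBIC))
    X=cloud(n,D)
    reg=(X[...,1]>-420)&(X[...,1]<-80)&(X[...,0]>380)&(X[...,0]<640)
    t=reg&(X[...,2]>207)&(X[...,2]<214)&(X[...,0]<492);q=X[t]
    c=np.polyfit(q[:,1],q[:,0],1);r=q[:,0]-np.polyval(c,q[:,1]);print(n,c,"x@-258",np.polyval(c,-258),"y",np.percentile(q[:,1],[0,.5,99.5,100]),np.percentile(r,[1,99]))
    l=reg&(X[...,2]>185)&(X[...,2]<200)&(X[...,0]-c[0]*X[...,1]-c[1]>18)&(X[...,1]<-265);q=X[l]
    if len(q)>10:
        vx,vy,x0,y0=cv2.fitLine(q[:,:2].astype(np.float32),cv2.DIST_HUBER,0,.01,.01).ravel();print("leg",len(q),np.degrees(np.arctan2(vx,vy)),x0,y0)
```

```text
[ 559.38829867 -259.29753472  275.76374753] [-0.17923314  0.10911822 -0.13444502] 43.30640981621224
scene [-3.37558956e-02  4.66529245e+02] x@-258 475.2382656635676 y [-379.38379186 -377.75683662 -140.99618038 -140.45240313] [-11.24106803   8.77182418]
leg 180 82.777824 545.6228 -292.18256
side [-3.18554015e-02  4.63585679e+02] x@-258 471.8043727986304 y [-379.32004214 -377.616682   -137.6681506  -136.21848706] [-8.84770245  8.86004531]
leg 163 82.80739 539.5685 -288.8494
```

View pics/side4z.png

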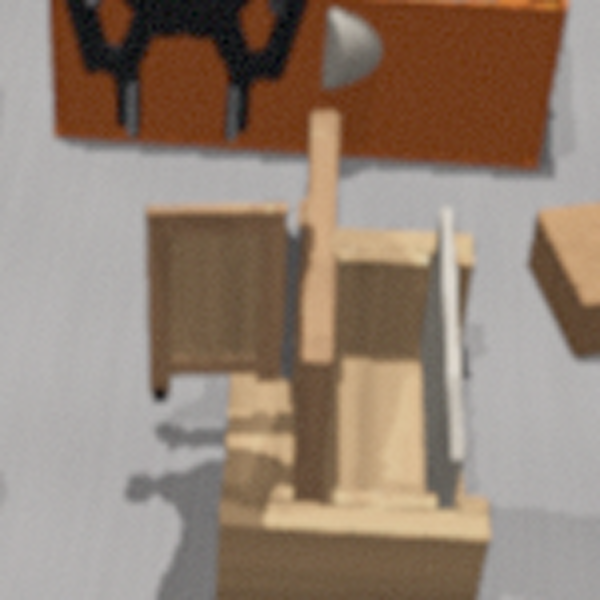

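The side zoom shows the leg square out at (150–285, 205–390), and it measures about 84.7° relative to the board. Board centre is now about (473.5,-258.5), yaw 0.033. Next is to move over the top edge and descend to grip.

Request:
drive_tool(
  steps=[
    [-0.001,0.02,0,0.6,0.06],
    [-0.001,0.022,0,0,0.06],
    [-0.001,0.022,0,0,0.06],
    [-0.0015,0.022,0,0,0.06],
    [0,0,0,0,0.06],
    [0,0,0.02,0,0.06],
    [0,0,0.02,0,0.06],
    [0,0,0.01,0,0.06],
    [0,0,0,0,0.06],
    [0,0,0,0,0.06],
  ],
)

```text
clock: 11.25
position: [472.0, -257.2, 221.4]
ee_rot: [0.718, -0.696, 0.0, 0.0]
contact_force: [0.6, -0.3, 1.1]
gripper_width: 59.9
```

Run:
```python
from h import *
s=arm.read_state();print(s["position"],s["contact_force"],s["gripper_width"],s["ee_rot"])
p,D=arm.get_image("side");cv2.imwrite(f"pics/side5z.png",cv2.resize(p[40:190,250:400],None,fx=4,fy=4,interpolation=cv2.INTER_CUBIC))
p,D=arm.get_image("wrist");cv2.imwrite(f"pics/wrist5.png",p)
```

```text
[ 471.95359914 -257.16221033  221.41087361] [ 0.62607792 -0.28157662  1.09321896] 59.91324064534001 [ 7.17974297e-01 -6.96069553e-01  1.71092478e-04  2.39851409e-04]
```

View pics/side5z.png

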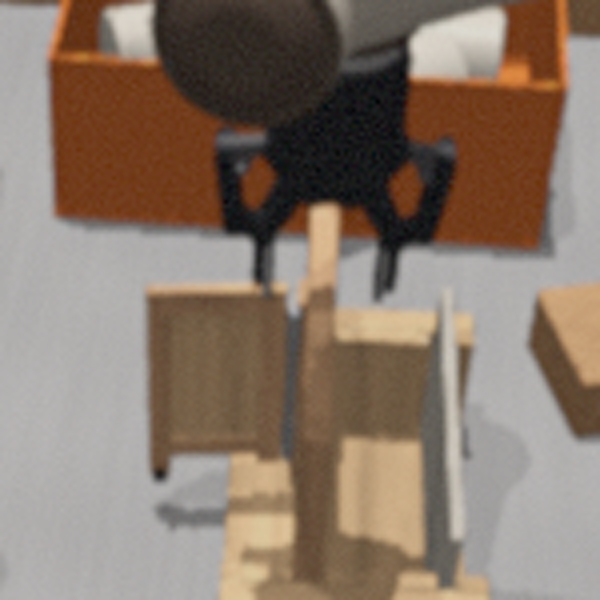

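View pics/wrist5.png

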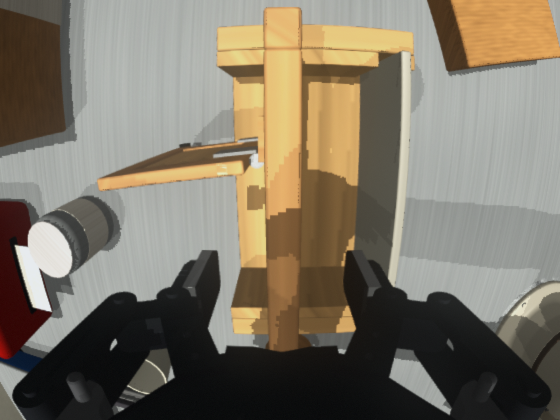

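The wrist view shows the board's top edge (columns 265–300) centred between the fingers (207 and 357), with the leg well to one side. I'll descend 40 mm and close.

Request:
drive_tool(
  steps=[
    [0,0,0.01,0,0.06],
    [0,0,0.01,0,0.06],
    [0,0,0.01,0,0.06],
    [0,0,0.01,0,0.06],
    [0,0,0,0,0.05],
    [0,0,0,0,0.04],
    [0,0,0,0,0.03],
    [0,0,0,0,0.02],
    [0,0,0,0,0.01],
    [0,0,0,0,0.01],
    [0,0,0,0,0.01],
    [0,0,0,0,0.01],
    [0,0,0,0,0.01],
  ],
)

```text
clock: 12.65
position: [471.1, -257.1, 182.0]
ee_rot: [0.718, -0.696, 0.0, 0.0]
contact_force: [-2.7, 0.8, 5.9]
gripper_width: 17.0
```

Request:
drive_tool(
  steps=[
    [0,0,-0.003,0,0.005],
    [0,0,-0.005,0,0.005],
    [0,0,-0.008,0,0.005],
    [0,0,-0.01,0,0.005],
    [0,0,-0.01,0,0.005],
    [0,0,-0.01,0,0.005],
    [0,0,-0.01,0,0.005],
    [0,0,-0.01,0,0.005],
    [0,0,-0.01,0,0.005],
    [0,0,-0.01,0,0.005],
    [0,0,-0.01,0,0.005],
    [0,0,-0.01,0,0.005],
    [0,0,-0.01,0,0.005],
    [0,0,-0.01,0,0.005],
    [0,0,-0.01,0,0.005],
    [0,0,-0.008,0,0.005],
    [0,0,-0.005,0,0.005],
    [0,0,0,0,0.005],
  ],
)

```text
clock: 14.45
position: [471.7, -257.1, 331.2]
ee_rot: [0.718, -0.696, 0.001, -0.0]
contact_force: [-0.0, 0.5, -7.0]
gripper_width: 17.1
```

Run:
```python
from h import *
s=arm.read_state();print(s["position"],s["contact_force"],s["wrist_torque"],s["gripper_width"],s["ee_rot"],s["joints"])
for n in("scene","side"):
    p,D=arm.get_image(n);cv2.imwrite(f"pics/{n}6.png",p);np.save(f"{n}6x.npy",cloud(n,D))
```

```text
[ 471.72965169 -257.12171614  331.20978143] [-0.0289326   0.54594753 -7.01103772] [0.07120457 0.01619127 0.01875344] 17.11355271678498 [ 7.17834570e-01 -6.96213166e-01  7.93038661e-04 -3.58526845e-04] [-1.96884910e-01  1.77634679e-01 -3.19155610e-02  2.63622784e-04
 -1.35952465e+00  2.27408336e-01]
```

View pics/scene6.png

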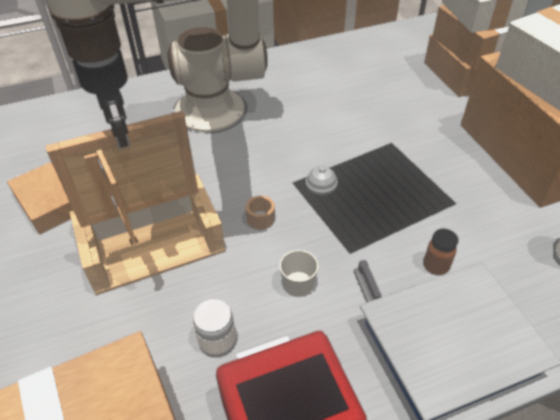

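View pics/side6.png

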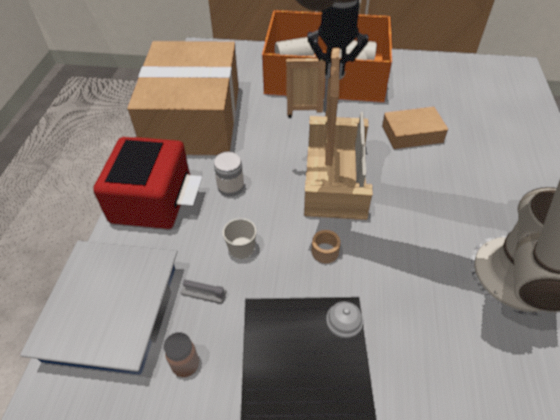

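The board is held upright, clear of the rack, with the leg out; the weight reads 7.0 N. Next I carry it across to above the mat.

Request:
drive_tool(
  steps=[
    [-0.01,-0.001,0,0,0.005],
    [-0.02,-0.001,0,0,0.005],
    [-0.03,-0.0011,0,0,0.005],
    [-0.03,-0.0011,0,0,0.005],
    [-0.03,-0.0011,0,0,0.005],
    [-0.03,-0.0011,0,0,0.005],
    [-0.03,-0.0011,0,0,0.005],
    [-0.03,-0.0011,0,0,0.005],
    [-0.03,-0.0011,0,0,0.005],
    [-0.03,-0.0011,0,0,0.005],
    [-0.03,-0.0011,0,0,0.005],
    [-0.03,-0.0011,0,0,0.005],
    [-0.03,-0.0011,0,0,0.005],
    [-0.03,-0.0011,0,0,0.005],
    [-0.03,-0.0011,0,0,0.005],
    [-0.03,-0.0011,0,0,0.005],
    [-0.03,-0.0011,0,0,0.005],
    [-0.03,-0.0011,0,0,0.005],
    [-0.02,-0.001,0,0,0.005],
    [-0.01,-0.001,0,0,0.005],
  ],
)

```text
clock: 16.55
position: [476.0, 285.3, 329.7]
ee_rot: [0.718, -0.696, -0.0, 0.0]
contact_force: [-0.0, -1.3, -6.8]
gripper_width: 17.4
```

Request:
drive_tool(
  steps=[
    [0,0,0,-2,0.005],
    [0,0,0,-2.1,0.005],
    [0,0,0,-2,0.005],
    [0,0,0.02,0,0.005],
    [0,0,0.02,0,0.005],
    [0,0,0.02,0,0.005],
    [0,0,0.01,0,0.005],
    [0,0,0,0,0.005],
  ],
)

```text
clock: 17.35
position: [475.8, 282.3, 258.7]
ee_rot: [0.754, -0.657, -0.0, 0.002]
contact_force: [-0.3, -0.1, -8.2]
gripper_width: 16.9
```

Run:
```python
from h import *
s=arm.read_state();print(s["position"],s["contact_force"],s["wrist_torque"],s["gripper_width"],s["ee_rot"])
for n in("scene","side"):
    p,D=arm.get_image(n);cv2.imwrite(f"pics/{n}7.png",p);X=cloud(n,D);np.save(f"{n}7x.npy",X)
p,D=arm.get_image("wrist");cv2.imwrite("pics/wrist7.png",p)
```

```text
[475.75106094 282.31745746 258.71323739] [-0.27949455 -0.14279488 -8.22886088] [-0.07859699  0.12557523 -0.0447747 ] 16.90179566505574 [ 7.53621927e-01 -6.57304444e-01 -1.60886309e-04  2.19859970e-03]
```

View pics/scene7.png

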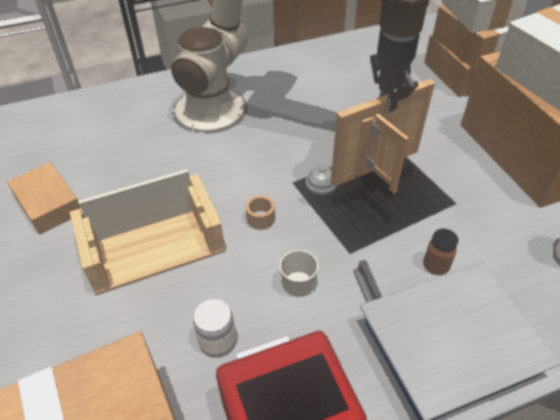

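View pics/side7.png

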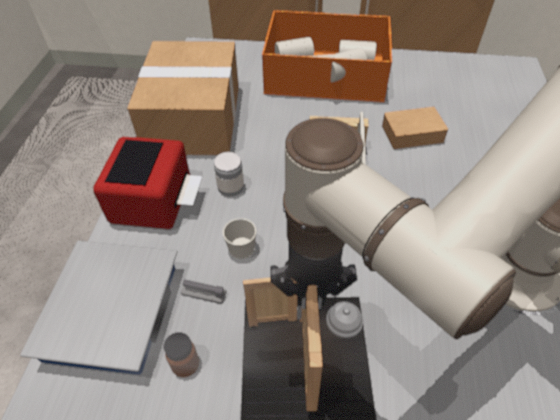

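View pics/wrist7.png

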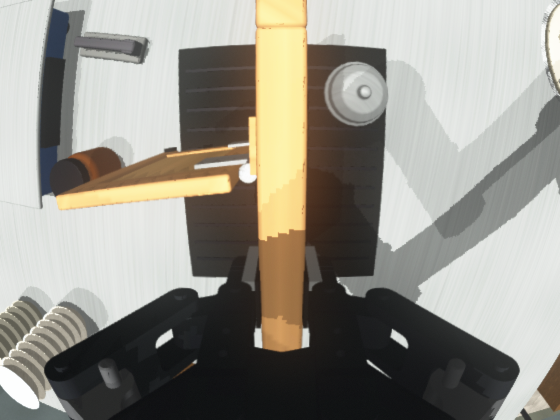

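Run:
```python
from h import *
for n in("scene","side"):
    X=np.load(f"{n}7x.npy");p=cv2.imread(f"pics/{n}7.png").astype(int)
    br=(p[...,2]-p[...,0]>35)
    b=br&(X[...,2]>80)&(X[...,2]<300)&(X[...,0]>420)&(X[...,0]<650)&(X[...,1]>130)&(X[...,1]<430)
    q=X[b];print(n,len(q),"z",np.percentile(q[:,2],[.5,1,99,99.5]))
    t=q[(q[:,2]>q[:,2].max()-12)&(abs(q[:,1]-282)>45)];c=np.polyfit(t[:,1],t[:,0],1);print(" top",c,"x@282",np.polyval(c,282),"y",np.percentile(t[:,1],[.5,99.5]),len(t), np.median(t[:,2]))
    l=q[(q[:,0]-np.polyval(c,q[:,1])>30)];print(" leg",len(l),np.percentile(l,[1,50,99],axis=0).round().tolist())
```

```text
scene 5682 z [ 97.33512546  99.49608538 289.9822353  290.55724259]
 top [-1.32553272e-01  5.18645059e+02] x@282 481.26503636975275 y [160.13504934 395.69480438] 443 287.90023998141965
 leg 1562 [[518.0, 242.0, 129.0], [559.0, 254.0, 210.0], [593.0, 266.0, 274.0]]
side 3596 z [100.35975178 108.65894696 291.37345024 291.91428268]
 top [-1.34869521e-01  5.15737362e+02] x@282 477.7041567560968 y [327.61955873 400.4170196 ] 587 289.47728506368674
 leg 1660 [[513.0, 250.0, 132.0], [558.0, 260.0, 201.0], [589.0, 269.0, 274.0]]
```

The board's yaw is about 0.134 (mat 0.14) and its centre about (479,280), within 2 mm of the mat's middle. I'll lower it to just above the mat, then creep down.

Request:
drive_tool(
  steps=[
    [0,0,0.005,0,0.005],
    [0,0,0.01,0,0.005],
    [0,0,0.01,0,0.005],
    [0,0,0.01,0,0.005],
    [0,0,0.01,0,0.005],
    [0,0,0.01,0,0.005],
    [0,0,0.01,0,0.005],
    [0,0,0.007,0,0.005],
    [0,0,0.003,0,0.005],
    [0,0,0,0,0.005],
    [0,0,0,0,0.005],
    [0,0,0,0,0.005],
  ],
)

```text
clock: 18.7
position: [476.8, 283.7, 186.0]
ee_rot: [0.754, -0.657, 0.0, -0.001]
contact_force: [0.3, -0.7, -7.6]
gripper_width: 16.8
```

Request:
drive_tool(
  steps=[
    [0,0,0.001,0,0.005],
    [0,0,0.001,0,0.005],
    [0,0,0.001,0,0.005],
    [0,0,0,0,0.005],
  ],
)

```text
clock: 19.1
position: [476.3, 283.4, 182.1]
ee_rot: [0.754, -0.657, -0.0, 0.0]
contact_force: [-0.3, 0.1, -8.7]
gripper_width: 16.6
```

Request:
drive_tool(
  steps=[
    [0,0,0.001,0,0.005],
    [0,0,0.001,0,0.005],
    [0,0,0,0,0.005],
  ],
)

```text
clock: 19.4
position: [476.4, 283.4, 180.1]
ee_rot: [0.754, -0.657, -0.0, 0.0]
contact_force: [0.1, 0.6, -7.5]
gripper_width: 17.3
```

Request:
drive_tool(
  steps=[
    [0,0,0.001,0,0.005],
    [0,0,0.001,0,0.005],
    [0,0,0,0,0.005],
  ],
)

```text
clock: 19.7
position: [476.3, 283.3, 178.1]
ee_rot: [0.754, -0.657, -0.0, 0.0]
contact_force: [0.3, 0.4, -7.4]
gripper_width: 17.1
```

Request:
drive_tool(
  steps=[
    [0,0,0.001,0,0.005],
    [0,0,0.001,0,0.005],
  ],
)

```text
clock: 19.9
position: [476.5, 283.5, 176.3]
ee_rot: [0.754, -0.657, -0.0, -0.0]
contact_force: [-0.1, -0.4, -7.3]
gripper_width: 17.1
```

Request:
drive_tool(
  steps=[
    [0,0,0.001,0,0.005],
    [0,0,0,0,0.005],
  ],
)

```text
clock: 20.1
position: [476.3, 283.4, 175.1]
ee_rot: [0.754, -0.657, -0.0, 0.0]
contact_force: [-0.4, -0.1, -8.2]
gripper_width: 17.3
```

Request:
drive_tool(
  steps=[
    [0,0,0.001,0,0.005],
    [0,0,0,0,0.005],
  ],
)

```text
clock: 20.3
position: [476.5, 283.4, 174.2]
ee_rot: [0.754, -0.657, -0.0, 0.0]
contact_force: [0.6, 0.1, -7.3]
gripper_width: 16.8
```

Request:
drive_tool(
  steps=[
    [0,0,0.001,0,0.005],
    [0,0,0,0,0.005],
  ],
)

```text
clock: 20.5
position: [476.7, 283.8, 174.0]
ee_rot: [0.754, -0.657, 0.0, -0.001]
contact_force: [-1.3, 0.6, -4.8]
gripper_width: 17.3
```

Request:
drive_tool(
  steps=[
    [0,0,0.0007,0,0.005],
    [0,0,0,0,0.005],
  ],
)

```text
clock: 20.7
position: [477.0, 283.8, 174.0]
ee_rot: [0.754, -0.657, 0.0, -0.001]
contact_force: [-1.6, 0.2, 2.1]
gripper_width: 17.1
```

Request:
drive_tool(
  steps=[
    [0,0,0.0005,0,0.005],
    [0,0,0,0,0.005],
  ],
)

```text
clock: 20.9
position: [477.2, 283.9, 174.0]
ee_rot: [0.754, -0.657, 0.0, -0.001]
contact_force: [-2.6, 0.4, 5.8]
gripper_width: 17.3
```

The board's weight is on the mat (+2 to +6 N upward on the tool). I'll open slightly, so the board stays between the fingers.

Request:
drive_tool(
  steps=[
    [0,0,0,0,0.02],
    [0,0,0,0,0.022],
    [0,0,0,0,0.025],
    [0,0,0,0,0.028],
    [0,0,0,0,0.031],
    [0,0,0,0,0.033],
    [0,0,0,0,0.033],
    [0,0,0,0,0.033],
  ],
)

```text
clock: 21.7
position: [476.5, 283.4, 172.1]
ee_rot: [0.754, -0.657, 0.0, 0.0]
contact_force: [0.0, 1.0, 0.1]
gripper_width: 32.9
```

Run:
```python
from h import *
s=arm.read_state();print(s["position"],s["contact_force"],s["wrist_torque"],s["gripper_width"],s["ee_rot"])
p,D=arm.get_image("side");cv2.imwrite("pics/side8z.png",cv2.resize(p[220:420,200:400],None,fx=3,fy=3,interpolation=cv2.INTER_CUBIC))
p,D=arm.get_image("wrist");cv2.imwrite("pics/wrist8.png",p)
```

```text
[476.48383599 283.44534222 172.05782527] [0.03674867 0.99476371 0.06090378] [-0.05559832 -0.06855725 -0.00713439] 32.856457892634026 [ 7.53851102e-01 -6.57045291e-01  5.30485753e-06  2.16236869e-05]
```

View pics/side8z.png

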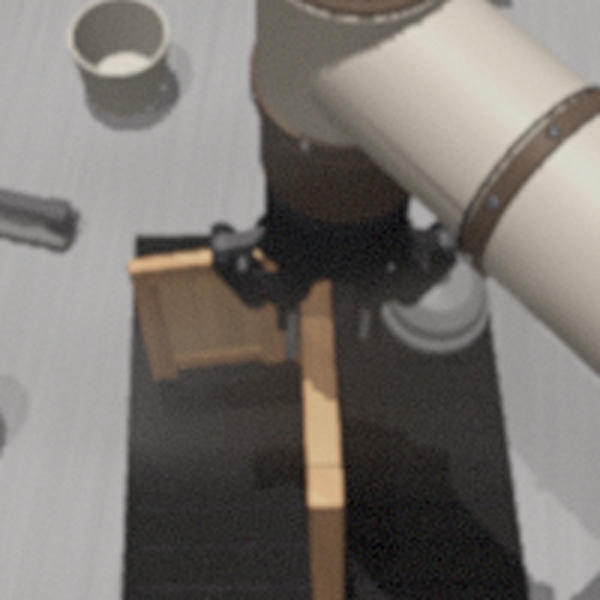

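View pics/wrist8.png

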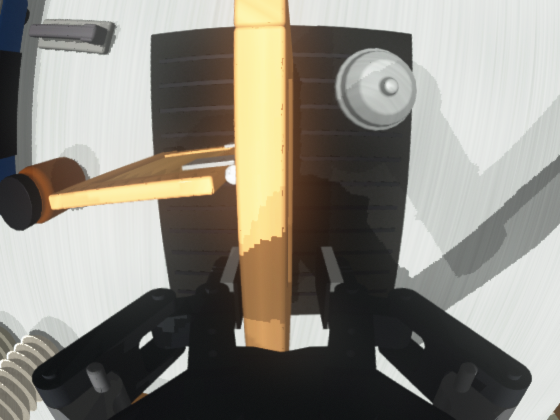

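The board leans slightly on the rear finger (wrist view: board at columns 237–290, nearer the left finger) and force is about 0. I'll now let it lean back by moving slowly rearwards.

Request:
drive_tool(
  steps=[
    [0,-0.001,0,0,0.033],
    [0,-0.002,0,0,0.033],
    [0,-0.002,0,0,0.033],
    [0,-0.002,0,0,0.033],
    [0,-0.002,0,0,0.033],
    [0,-0.002,0,0,0.033],
    [0,-0.002,0,0,0.033],
    [0,-0.002,0,0,0.033],
    [0,-0.002,0,0,0.033],
    [0,-0.002,0,0,0.033],
    [0,-0.001,0,0,0.033],
    [0,0,0,0,0.033],
  ],
)

```text
clock: 23.0
position: [496.4, 286.2, 172.1]
ee_rot: [0.754, -0.657, 0.0, -0.0]
contact_force: [0.3, 0.3, -0.0]
gripper_width: 32.8
```

Run:
```python
from h import *
s=arm.read_state();print(s["position"],s["contact_force"],s["gripper_width"])
p,D=arm.get_image("scene");cv2.imwrite("pics/scene9z.png",cv2.resize(p[60:260,290:480],None,fx=3,fy=3,interpolation=cv2.INTER_CUBIC))
p,D=arm.get_image("wrist");cv2.imwrite("pics/wrist9.png",p)
```

```text
[496.44099363 286.23043598 172.08743467] [ 0.25288113  0.26769531 -0.04007329] 32.7934759472762
```

View pics/scene9z.png

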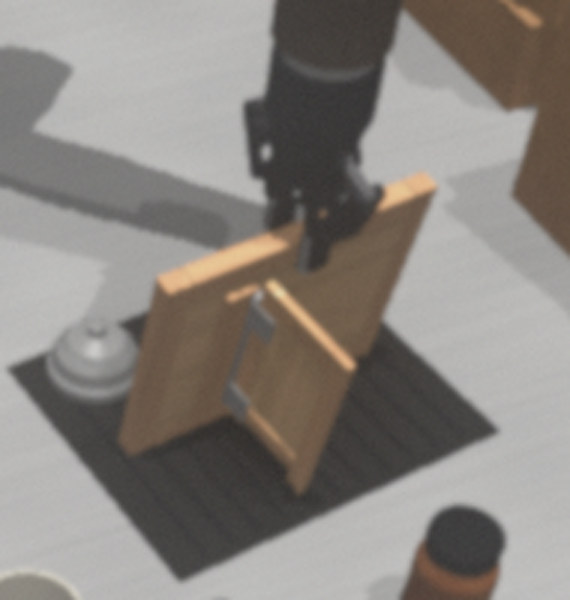

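View pics/wrist9.png

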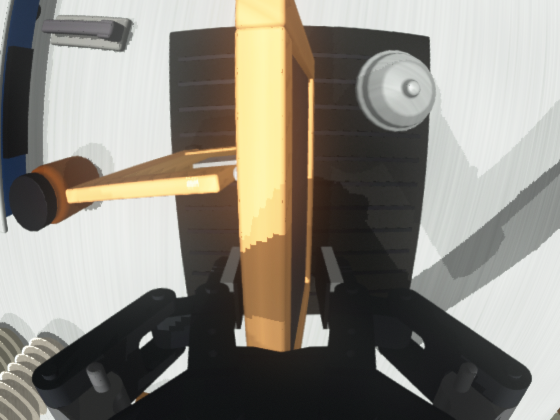

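It leans with the rear finger as planned; the foot is near the mat at (300,490) in the scene zoom. I'll carry on, slower.

Request:
drive_tool(
  steps=[
    [0,-0.001,0,0,0.033],
    [0,-0.001,0,0,0.033],
    [0,-0.001,0,0,0.033],
    [0,-0.001,0,0,0.033],
    [0,-0.001,0,0,0.033],
    [0,-0.001,0,0,0.033],
    [0,-0.001,0,0,0.033],
    [0,-0.001,0,0,0.033],
    [0,-0.001,0,0,0.033],
    [0,-0.001,0,0,0.033],
    [0,-0.001,0,0,0.033],
    [0,-0.001,0,0,0.033],
    [0,0,0,0,0.033],
  ],
)

```text
clock: 24.4
position: [508.3, 287.8, 172.1]
ee_rot: [0.754, -0.657, 0.0, -0.0]
contact_force: [0.5, -0.3, -0.9]
gripper_width: 32.9
```

Run:
```python
from h import *
s=arm.read_state();print(s["position"],s["contact_force"],s["gripper_width"])
p,D=arm.get_image("scene");cv2.imwrite("pics/scene10z.png",cv2.resize(p[60:260,290:480],None,fx=3,fy=3,interpolation=cv2.INTER_CUBIC))
p,D=arm.get_image("wrist");cv2.imwrite("pics/wrist10.png",p)
```

```text
[508.29781807 287.83244505 172.11477244] [ 0.51931839 -0.27562215 -0.92282394] 32.94034875845083
```

View pics/scene10z.png

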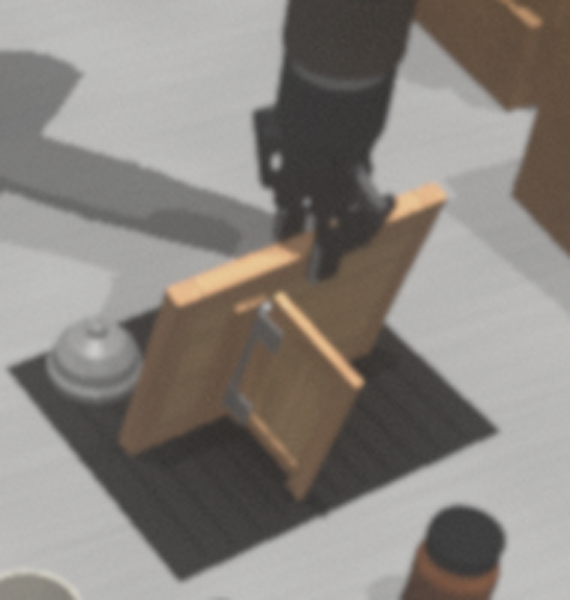

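View pics/wrist10.png

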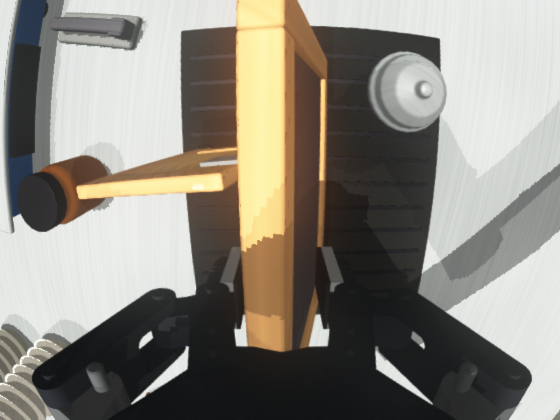

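Request:
drive_tool(
  steps=[
    [0,-0.001,0,0,0.034],
    [0,-0.001,0,0,0.035],
    [0,-0.001,0,0,0.036],
    [0,-0.001,0,0,0.037],
    [0,-0.001,0,0,0.038],
    [0,-0.001,0,0,0.039],
    [0,0,0,0,0.04],
    [0,0,0,0,0.042],
    [0,0,0,0,0.045],
    [0,0,0,0,0.045],
  ],
)

```text
clock: 25.5
position: [514.1, 288.6, 172.1]
ee_rot: [0.754, -0.657, 0.0, -0.0]
contact_force: [0.6, 1.0, -0.5]
gripper_width: 45.1
```

Run:
```python
from h import *
s=arm.read_state();print(s["position"],s["contact_force"],s["gripper_width"])
p,D=arm.get_image("scene");cv2.imwrite("pics/scene11z.png",cv2.resize(p[60:260,290:480],None,fx=3,fy=3,interpolation=cv2.INTER_CUBIC))
p,D=arm.get_image("wrist");cv2.imwrite("pics/wrist11.png",p)
```

```text
[514.08905976 288.63066331 172.12701881] [ 0.64420767  1.00306665 -0.49755319] 45.06549916821331
```

View pics/scene11z.png

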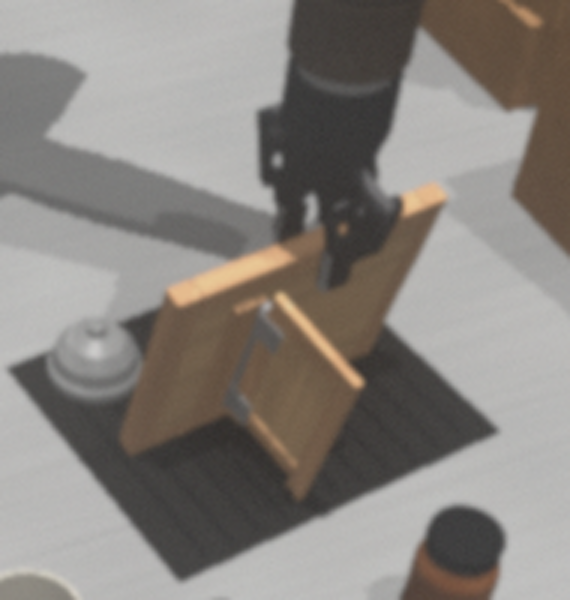

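View pics/wrist11.png

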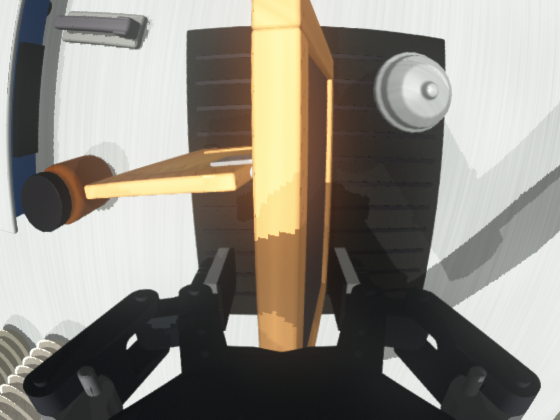

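The board hasn't moved since the previous view, so it stands on its foot with both fingers clear. I'll withdraw upward.

Request:
drive_tool(
  steps=[
    [0,0,-0.003,0,0.05],
    [0,0,-0.005,0,0.05],
    [0,0,-0.01,0,0.05],
    [0,0,-0.015,0,0.05],
    [0,0,-0.02,0,0.05],
    [0,0,-0.03,0,0.05],
    [0,0,-0.03,0,0.05],
    [0,0.03,-0.03,0,0.05],
    [0.03,0.04,-0.01,0,0.05],
    [0.04,0.03,0,0,0.05],
    [0.04,0.02,0,0,0.05],
    [0.04,0,0,0,0.05],
    [0.02,0,0,0,0.05],
    [0,0,0,0,0.05],
    [0,0,0,0,0.05],
  ],
)

```text
clock: 27.1
position: [419.3, 104.4, 325.8]
ee_rot: [0.754, -0.657, 0.0, -0.001]
contact_force: [-1.5, 0.8, -0.7]
gripper_width: 50.0
```

Run:
```python
from h import *
s=arm.read_state();print(s["position"],s["contact_force"],s["clock"])
for n in("scene","side"):
    p,D=arm.get_image(n);cv2.imwrite(f"pics/{n}12.png",p);X=cloud(n,D);p=p.astype(int)
    br=(p[...,2]-p[...,0]>30)
    b=br&(X[...,2]>8)&(X[...,2]<215)&(X[...,0]>440)&(X[...,0]<660)&(X[...,1]>130)&(X[...,1]<430)
    q=X[b];
    ey=np.array([-.139,.990]);ex=np.array([.990,.139]);w=q[:,:2]-[480,282];mx=w@ex;my=w@ey
    # top face
    t=q[:,2]>195
    c=np.polyfit(my[t],mx[t],1);print(n,"top n",t.sum(),"slope",c,"my",np.percentile(my[t],[.5,99.5]),"z",np.percentile(q[t,2],[5,50,95]))
    # back plane fit: exclude the leg (|my| > 60 region)
    k=(my>10)&(q[:,2]>30)&(q[:,2]<185)
    A=np.c_[q[k,2],my[k],np.ones(k.sum())]
    s_=np.ones(k.sum(),bool)
    for _ in range(6):
        co=np.linalg.lstsq(A[s_],mx[k][s_],rcond=None)[0];r=mx[k]-A@co;s_=abs(r)<2*r[s_].std()+.5
    print(" plane n",k.sum(),"lean",np.arctan(co[0]),"yaw rel",-np.arctan(co[1]),"mx of back at z=4",co[0]*4+co[2],"rms",r[s_].std())
    l=(mx-(co[0]*q[:,2]+co[1]*my+co[2])>20)
    print(" leg",l.sum(),"mx,my,z max",np.percentile(mx[l],[50,99.5]),np.percentile(my[l],[1,50,99]),np.percentile(q[l,2],[1,99]))
    f=(mx>85)&l;print(" legtip",mx[f].mean() if f.any() else 0)
```

```text
[419.27217285 104.42068792 325.77386493] [-1.54047668  0.77690303 -0.6863933 ] 27.1
scene top n 778 slope [1.51700524e-03 4.01931647e+01] my [-121.42011999  116.55678281] z [196.36123737 200.89267087 203.90699082]
 plane n 755 lean 0.20988207780405596 yaw rel -0.0020766545742126135 mx of back at z=4 5.411697249960951 rms 0.94509435408687
 leg 1326 mx,my,z max [ 94.53363755 142.78911041] [-44.07746358 -37.49695334 -31.48260737] [ 27.51395789 178.9394991 ]
 legtip 109.93435617836964
side top n 1389 slope [6.11033896e-04 3.70803599e+01] my [-117.45050547  119.69840983] z [197.05608071 200.33495561 202.9928994 ]
 plane n 528 lean 0.20505073813993388 yaw rel -0.03648702848431549 mx of back at z=4 -12.927326040716725 rms 3.6458111089462744
 leg 1662 mx,my,z max [ 87.96864655 139.45045479] [-99.0366285  -32.8429413  -26.62918355] [ 27.31177    196.78926457]
 legtip 107.7084417690243
```

View pics/scene12.png

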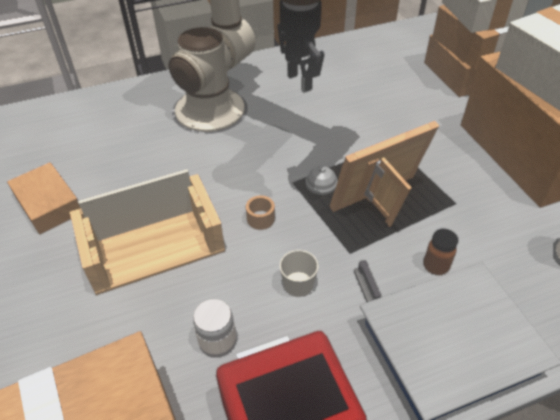

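View pics/side12.png

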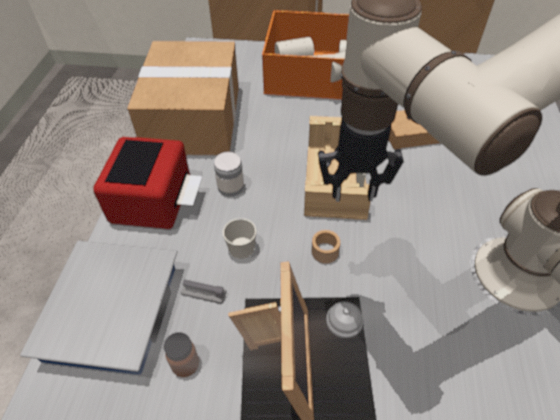

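The board stands still, leaning about 0.21 rad, with the foot about 110 mm behind the mat's middle (rear edge is at 130). The bystanders look unmoved and the arm is clear. I'm handing in.

```bash
python3 -c "
from bench import arm
print(arm.job_done())"
```

```text
the job is handed in; nothing more can be done
None
```

The board is standing free on the black mat, leaning back on its prop leg and facing the mat's front edge. I handed the job in at about 27 s of the allowed 69 s; no verdict is reported.

**Leg:** I pushed it out with closed fingers. At the stop the board first slid about 4 mm along its slot at about 5 N. After that the force climbed to 8.8 N with no more movement, and I held it there. The highest reading was 8.8 N on the wrist, against the 12 N limit. The leg then measured about 84.7° from the board.

**Lift and placing:** I lifted the board straight up about 149 mm, carried it over and lowered it until its weight was on the mat (about 6 N upward on the tool). I then let it lean back between the slightly open fingers until the foot was down, and withdrew.

**Last checks against the limits:**

| Check | Measured | Allowed |
|---|---|---|
| Lean | 0.205 to 0.21 rad | 0.16 to 0.26 rad |
| Facing, off straight | under 0.01 rad (top edge) | 0.2 rad |
| Sideways from the mat's middle | about 2 mm or less | 33 mm |
| Forward of the mat's middle | about 4 mm | 90 mm in front to 25 mm behind |

- **On the mat:** The foot works out about 110 mm behind the middle, inside the rear edge at 130 mm. The upper part of the leg overhangs that rear edge by roughly 10 mm because of the lean.
- **Bystanders:** They looked unmoved in the pictures, but I did not measure their shifts one by one.
- **Disagreement:** A plane fit to the board from the side camera was noisy, giving 0.036 rad of yaw and a base position 18 mm different. It mixes the front and back faces, so I relied on the scene-camera fit and on the top edge, where both cameras agree within about 3 mm.

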